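# Open the combination lock of the medicine strongbox

### The job

Open the lock of the small steel medicine strongbox: turn the dial clockwise, click by click, until its nose points at the raised rib on the lock case and let it settle in that notch, then take the U-shaped shackle by its top bar and pull it straight up out of the lock without forcing it. Finish while still holding the shackle up in the gripper, upright and still, with its feet well clear (at least 5 cm) above the lock; do not let go of it, and leave the dial in its notch and the things around undisturbed.

Things in the scene. Friction and masses are not known exactly. Their poses are not given: they have to be found in the camera images.
- lockbox: grey steel strongbox, fixed, with a lock case on its front. Origin on the worktop under the case's middle; x points from the case to the box behind it, y left, z up. Case: x -40 to 40 mm, y -76 to 76, top z 75. Box: x 40 to 157, y -98 to 98, top z 75. Dial axis (upright) at x 0, y +33; shackle at x 0, y -33. The rib marking the opening notch is in front of the dial, on its -x side.
- rib (a point): top of the raised rib (9 x 4 mm, 4 mm high) on the case top, 32 mm in front of the dial's axis, 79 mm above the worktop; it marks the opening notch.
- strap (a point): top of the 3 mm steel hasp strap, at the shackle's middle, 78 mm above the worktop. The strap runs from the lid over the case; the shackle's legs pass through it into the case (1.5 mm clearance a side: pull straight up). Vials and a carton up to 41 mm tall stand on the lid, more than 80 mm behind the line from dial to shackle.
- dial (a joint): dial angle, rad, grows clockwise seen from above. 0: nose at the rib (lockbox -x), lock open. Notches every 0.419 (24 deg), 0.1 N m a click; let go up to 0.12 off, it springs to within 0.03 of one. Starts between -1.45 and -0.3; overturns up to 0.9. At q the nose points along (-cos q, sin q) in lockbox. Shackle is free within 0.1 of 0; else it lifts 6 mm and stops.
- dial_grip (a point): on the dial's axis, 100 mm above the worktop: where to pinch the black dial's grip bar. Bar: 41 mm long along the nose direction (this point's -x), 10 mm thick (6 at the nose tip), top at z 106 mm with a white line on the nose half. It stands on a disc of 46 mm diameter, top at z 80 mm: keep the fingertips above that.
- shackle: loose U-shaped steel shackle, about 0.1 kg, 94 mm tall, round bar 8 mm thick, legs 36 mm apart along its y. Origin midway between the feet, z up the legs. Locked: origin 30 mm above the worktop, axes parallel to lockbox. A 16 mm toe on one foot points to the dial, held down by the lock unless the dial is open. The feet clear the strap after a lift of 48 mm.
- shackle_bar (a point): centre of the shackle's top bar, which runs along the shackle's y, 90 mm above the feet (120 mm above the worktop while locked). Pinch it with the fingers closing along lockbox x. The space under the bar is free down to the strap, 38 mm.
- carton: small vial carton, 43x58x41 mm, on the box's lid; bystander. Origin under its centre.
- vial_a: glass vial, 21 mm wide, 38 mm tall, on the box's lid; bystander. Origin under its centre.
- vial_b: a second such vial on the box's lid; bystander.
- gauze: carton of gauze pads, 60x85x100 mm, standing on the worktop right of the strongbox; bystander. Origin under its centre.
- ointment: small ointment tube, 21x64x13 mm, lying left of the lock case; bystander. Origin under its centre.
There are look-alikes about, which are no part of the job. Several things have the shape of the shackle; the one meant has the colours described above.

How it is judged:
By the outcome, as a careful person would: the job done as asked, in the order asked, and still so for the second after the job is handed in, while the arm keeps its last pose, push and grip.
It also fails if it takes over 48 s, if anything falls off the work surface, if the arm or the gripper's body presses on something with over 40 N, if the wrist force passes 120 N, or if a joint passes its speed limit or range.

### The arm

A 6-joint arm with a two-finger parallel gripper is mounted at the origin on a cart in front of the work surface, level with it; the furniture and walls round the work are solid. World frame = base frame: x ahead of the robot, y to its left, z up, the work surface at z = 0. Lengths are in mm, angles in degrees, forces in N, time in s.
With the tool pointing down it reaches from about 350 to 850 mm from the base axis. Payload 8.1 kg.
Tool frame: the origin (TCP) lies midway between the tips of the shut fingers; the grasp point (between the pads) lies 19 mm behind it; z points along the fingers, y is the line along which they close (so a half turn about z gives the same grasp; the last joint's range is limited). The gripper opens to 85 mm and grips with 20 to 120 N. Pads are 22 mm wide; open, the fingers measure 114 mm over their backs; the gripper's body (76 mm by 85 mm) begins 54 mm behind the grasp point. The pads swing forward as they close: fully open they stand 13 mm farther back than shut.
Start: joints at [61.054, 7.471, 85.268, -0, 87.261, -4.893], TCP at [244.526, 547.916, 231.292] pointing down, gripper open.
Joint ranges: [-169.43, 169.43], [-51.17, 129.36], [1.28, 143.12], [-76.62, 256.62], [0, 156.53], [-152.29, 152.29]. Speed limits (degrees/s): [136.94, 136.94, 159.86, 180, 180, 180].

### API

Orientations are given as [roll, pitch, yaw] about the fixed x, y, z axes, in that order (R = Rz(yaw) Ry(pitch) Rx(roll)).
In Python, from bench import r, optics, workorder gives the robot as it stands.
- The arm moves only by the tool hand_motion, called after "Request:" in YAML: its name, and indented under it one key for each argument. Schema: {"type":"object","properties":{"steps":{"type":"array","items":{"type":"array","prefixItems":[{"type":"array","items":{"type":"number"},"minItems":3,"maxItems":3},{"type":"array","items":{"type":"number"},"minItems":3,"maxItems":3},{"type":"number"}],"minItems":3,"maxItems":3},"minItems":1,"maxItems":8},"force":{"type":"number"},"only":{"type":"string"},"quiet":{"type":"boolean"},"lines":{"type":"string"}},"required":["steps"],"additionalProperties":false}. steps is a list of rows, 1 to 8 of them, each written [[rx, ry, rz], [dx, dy, dz], opening]: a rotation vector rx, ry, rz in fractions of the full range, 1 being 90 degrees, then dx, dy, dz in parts of the range, where 1.0 means 750 mm, then the finger opening in mm; each row is the pose to reach, as a shift and turn from the pose commanded when the call began, along the tool's axes at that moment; what a row does not reach only later rows make up. A row lasts 1/8 s, in which the tool goes at most 62.5 mm and 10.7 degrees, less where a joint would pass 70% of its speed; a pose out of reach is approached as far as the arm can. The fingers move at their own pace and stop on an object; force is the grip in N (left out, the last holds). Time passes only in rows, so rows that do not move let the fingers close. The tool returns the time, the measured TCP pose, the force, the opening and the grip force at its end. only (a regular expression) keeps the lines of the reply that match it, lines (a string "A,B") keeps lines A to B, and quiet returns only ok. A shift or turn number past 1, either way, is cut back to 1. Input that does not fit is refused with a message, and nothing moves.
- r.sense(): the state, without advancing time (a new reading comes with each control period).
- optics.snapshot(name): name is "scene" or "top" or "wrist"; returns a dict with "pixels" (384x512x3 uint8, blue, green, red), "fx", "fy", "cx", "cy" (pixels), "pose" (4x4, takes a point from camera to world coordinates). Camera axes: x right, y up, looking along -z (the intrinsics and any distortion apply to the point x, -y, -z); pixel columns grow to the right and rows downward; lengths in mm; the calibration is good to about 2 mm. A picture is of the moment at which its call begins. There is no depth.
- workorder.hand_in(): hands the job in; it is judged then, once.
The state is a dict: "time": time; "joint_pos": joint angles; "qd": joint speeds; "joint_efforts": joint torques, N m; "tool_pos": TCP position; "tcp_rot": TCP orientation; "ft_force": force on the tool from outside, world axes, zero at the start; "wrist_torque": the same for the moment, N m; "finger_gap": finger opening in mm; "grip_force": force on a finger pad.
Only numpy, scipy, OpenCV 4.12 (cv2) and the standard library are available. Lean on these libraries where they do the work, as an engineer would, in place of code of your own. Each camera call takes 0.05 s, during which the arm holds its last target. There are 200 camera calls.

## Working session

There is one attempt and no reset: what is moved stays moved. The work goes in short steps, Python scripts to look and compute and a tool call to move; the robot and the scene stay as the last step left them, time stands still between calls to the robot, and variables do not carry over. Pictures are saved under pics/ and viewed, at most 10 in all, crops included, and the job is handed in when it is done.

```bash
ls; mkdir -p pics; python3 - <<'E'
from bench import r, optics, workorder
import cv2, numpy as np
s=r.sense(); print({k:np.round(v,2).tolist() for k,v in s.items()})
ims=[]
for n in ["scene","top"]:
    d=optics.snapshot(n); cv2.imwrite(f'pics/{n}0.png',d['pixels']); print(n,[d[k] for k in d if k!='pixels'], d.keys())
    np.save(f'{n}.npy',d,allow_pickle=True)
E
```

```text
pics
{'time': 0.0, 'joint_pos': [61.05, 7.52, 85.33, 0.0, 87.26, -4.89], 'qd': [-0.07, 0.1, -0.04, -0.02, 0.08, 0.1], 'joint_efforts': [0.0, -56.94, -50.06, -0.0, 0.02, -0.0], 'tool_pos': [244.25, 547.44, 230.24], 'tcp_rot': [-179.9, -0.01, 155.95], 'ft_force': [-0.45, 0.02, 0.08], 'wrist_torque': [0.02, -0.04, 0.0], 'grip_force': 0.0, 'finger_gap': 85.72}
scene [373.6807229751478, 373.6807229751478, 257.3552743246213, 196.90100832081876, array([[ 6.76311917e-01,  3.96520448e-01, -6.20784766e-01,
         8.99434583e+00],
       [-7.36591223e-01,  3.57224588e-01, -5.74303024e-01,
        -4.29528915e+02],
       [-5.96330983e-03,  8.45672589e-01,  5.33668727e-01,
         5.64092177e+02],
       [ 0.00000000e+00,  0.00000000e+00,  0.00000000e+00,
         1.00000000e+00]])] dict_keys(['pixels', 'fx', 'fy', 'cx', 'cy', 'pose'])
top [457.8023600865656, 457.8023600865656, 255.99679207795427, 183.42909760641717, array([[-4.77590077e-02,  9.78680832e-01, -1.99757120e-01,
         3.62080769e+02],
       [-9.98858842e-01, -4.68548045e-02,  9.25427869e-03,
         4.11344405e+01],
       [-3.02595639e-04,  1.99971141e-01,  9.79801741e-01,
         9.52229460e+02],
       [ 0.00000000e+00,  0.00000000e+00,  0.00000000e+00,
         1.00000000e+00]])] dict_keys(['pixels', 'fx', 'fy', 'cx', 'cy', 'pose'])
```

View pics/scene0.png

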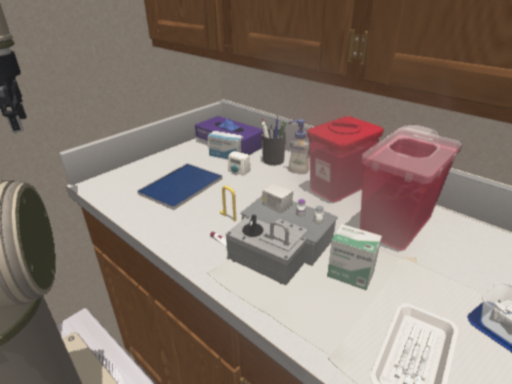

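View pics/top0.png

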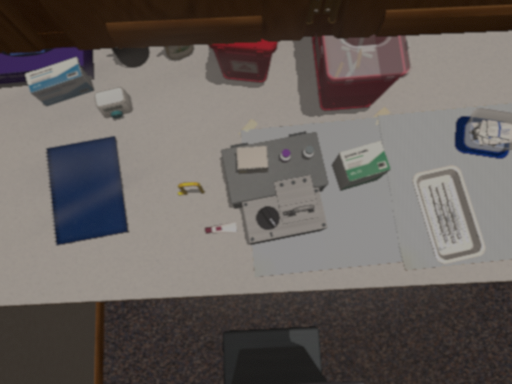

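The scene shows the grey strongbox with the black dial at (253,227) and the steel shackle at (280,232). In the top view they are at (268,217) and (298,211). Candidates for the shackle are the steel U in the case, scene (280,232) / top (298,211), and the yellow U standing on the worktop, scene (229,203) / top (190,187). I choose the steel one in the case. I'll check it in a close crop.

```bash
python3 - <<'E'
import cv2, numpy as np
t=cv2.imread('pics/top0.png'); s=cv2.imread('pics/scene0.png')
a=cv2.resize(t[175:250,230:335],None,fx=7,fy=7,interpolation=cv2.INTER_CUBIC)[:,:735]
cv2.imwrite('pics/crop_top.png',a)
b=cv2.resize(s[195:285,220:315],None,fx=6,fy=6,interpolation=cv2.INTER_CUBIC)
cv2.imwrite('pics/crop_scene.png',b)
E
```

```text
(no output)
```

View pics/crop_top.png

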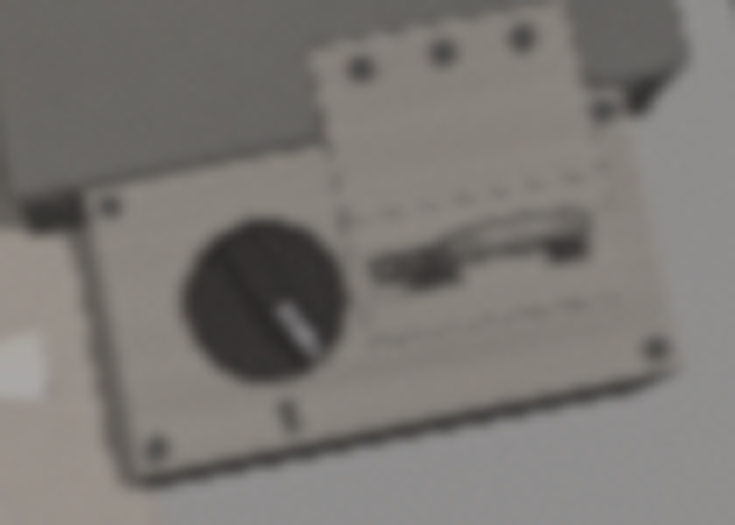

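View pics/crop_scene.png

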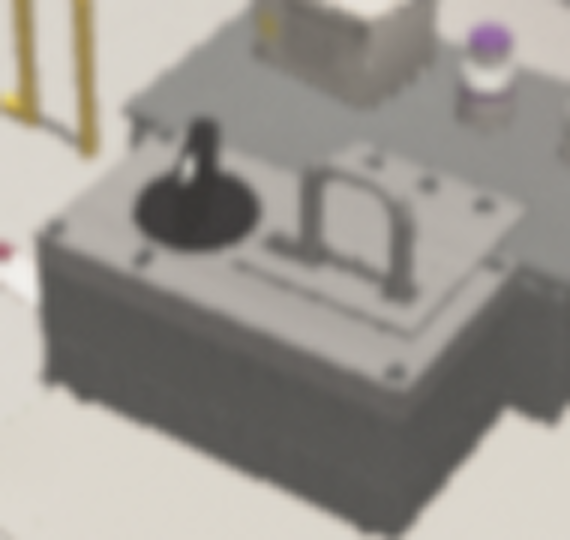

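The crops confirm the steel U in the case. In the top crop the nose's white line runs (282,305) to (318,355), the rib is at (288,415), and the case screws are at (109,207), (603,109), (655,349) and (155,449).

```bash
cat > h.py <<'E'
import cv2, numpy as np
from scipy.spatial.transform import Rotation as R
def ray(d,uv,z):
    p=d['pose']; v=p[:3,:3]@np.array([(uv[0]-d['cx'])/d['fx'],-(uv[1]-d['cy'])/d['fy'],-1])
    return p[:3,3]+v*(z-p[2,3])/v[2]
def meas(d,C,screws,dial_c,rib,line,bar):
    "C: crop pixel -> full pixel; all in crop px"
    f=lambda c,z: ray(d,C(np.array(c)),z)
    S=[f(c,75) for c in screws]   # FL(back-left), back-right, front-right, front-left
    ctr=np.mean(S,0); v=(S[1]-S[0])+(S[2]-S[3]); yaw=np.degrees(np.arctan2(-v[0],-v[1])*-1)
    ey=-v/np.linalg.norm(v); yaw=np.degrees(np.arctan2(-ey[0],ey[1])); ex=np.array([ey[1],-ey[0],0])
    D=f(dial_c,80); Rb=f(rib,79)
    w=f(line[1],106)-f(line[0],106); q=np.degrees(np.arctan2(w@ey,-(w@ex)))
    print('ctr',ctr.round(1),'lock yaw',round(yaw,2),'sides',[np.linalg.norm(S[i]-S[i-1]).round(1) for i in range(4)])
    print('dial meas',D.round(1),'from ctr',(ctr+33*ey).round(1),'rib meas',Rb.round(1),'pred',(ctr+33*ey-32*ex).round(1),'dial from rib',(Rb+32*ex).round(1))
    print('nose q deg',q.round(1),'line', f(line[0],106).round(1),f(line[1],106).round(1))
    if bar is not None: print('bar meas',f(bar,120).round(1),'pred',(ctr-33*ey).round(1))
E
python3 - <<'E'
from h import *
d=np.load('top.npy',allow_pickle=True).item()
C=lambda c:(c+.5)/7-.5+[230,175]
meas(d,C,[(109,207),(603,109),(655,349),(155,449)],(265,300),(288,415),((282,305),(318,355)),(478,242))
E
```

```text
ctr [477.8 -18.2  75. ] lock yaw 8.57 sides [np.float64(68.0), np.float64(140.2), np.float64(68.2), np.float64(139.8)]
dial meas [472.5  14.2  80. ] from ctr [472.9  14.4  75. ] rib meas [440.9   9.6  79. ] pred [441.3   9.6  75. ] dial from rib [472.5  14.3  79. ]
nose q deg -24.1 line [467.6  10.6 106. ] [453.9   1.8 106. ]
bar meas [480.  -41.1 120. ] pred [482.7 -50.9  75. ]
```

The manual's scale: shifts go in shares of 750 mm and turns go in shares of 90 degrees. Converting my numbers, -310 mm is -0.4133, -287 mm is -0.3827, 80 degrees is 0.8889.

Request:
hand_motion:
  steps:
    - [[0, 0, 0.1111], [-0.04, -0.0373, 0.0027], 85]
    - [[0, 0, 0.2222], [-0.0933, -0.0867, 0.0053], 85]
    - [[0, 0, 0.3333], [-0.1467, -0.136, 0.008], 85]
    - [[0, 0, 0.4444], [-0.2, -0.1853, 0.0107], 85]
    - [[0, 0, 0.5556], [-0.2533, -0.2347, 0.0133], 85]
    - [[0, 0, 0.6667], [-0.3067, -0.284, 0.016], 85]
    - [[0, 0, 0.7778], [-0.36, -0.3333, 0.0187], 85]
    - [[0, 0, 0.8889], [-0.4133, -0.3827, 0.0213], 70]

```text
time: 1.1
tool_pos: [410.8, 157.8, 215.0]
tcp_rot: [-180.0, -0.0, 75.6]
ft_force: [0.8, -0.3, -0.5]
finger_gap: 70.5
grip_force: 0.0
```

```bash
python3 - <<'E'
from h import *
from bench import r
s=r.sense(); t=s['tool_pos']; M=R.from_euler('xyz',s['tcp_rot'],degrees=True)
print(s['tool_pos'],s['tcp_rot'])
for z in (200,):
  print('delta tool',M.inv().apply(np.array([472.5,14.3,z])-t).round(1), (M.inv()*R.from_euler('xyz',[180,0,32.7],degrees=True)).as_rotvec(degrees=True).round(1))
E
```

```text
[410.83377919 157.79440109 215.01706301] [-1.79998310e+02 -9.64311766e-04  7.56264084e+01]
delta tool [-123.7   95.4   15. ] [-0.  -0.  42.9]
```

Converted, -123.7 mm is -0.1649, -122 mm is -0.1627, 43.2 degrees is 0.48.

Request:
hand_motion:
  steps:
    - [[0, 0, 0.1111], [-0.0533, 0.04, 0.0067], 60]
    - [[0, 0, 0.2222], [-0.1067, 0.08, 0.0133], 40]
    - [[0, 0, 0.3333], [-0.1467, 0.112, 0.02], 36]
    - [[0, 0, 0.4444], [-0.1627, 0.1253, 0.02], 36]
    - [[0, 0, 0.48], [-0.1649, 0.1272, 0.02], 36]
    - [[0, 0, 0.48], [-0.1649, 0.1272, 0.02], 36]

```text
time: 1.85
tool_pos: [472.9, 16.0, 199.8]
tcp_rot: [-180.0, 0.0, 32.7]
ft_force: [-0.2, 0.5, -0.3]
finger_gap: 35.7
grip_force: 0.0
```

```bash
python3 - <<'E'
from h import *
from bench import r,optics
s=r.sense(); print(s['tool_pos'].round(1) if hasattr(s['tool_pos'],'round') else s['tool_pos'],s['tcp_rot'])
d=optics.snapshot('wrist'); np.save('w1.npy',d,allow_pickle=True); print(d['fx'],d['cx'],d['cy'],d['pose'].round(3))
cv2.imwrite('pics/w1.png',cv2.resize(d['pixels'],(768,576),interpolation=cv2.INTER_CUBIC))
E
```

```text
[472.9  16.  199.8] [-1.79964393e+02  4.30878879e-02  3.27314672e+01]
341.9003858627423 255.706563190659 194.867487291352 [[ 5.40000e-01  8.09000e-01  2.30000e-01  5.31697e+02]
 [-8.41000e-01  5.20000e-01  1.47000e-01  5.23610e+01]
 [-1.00000e-03 -2.73000e-01  9.62000e-01  3.42756e+02]
 [ 0.00000e+00  0.00000e+00  0.00000e+00  1.00000e+00]]
```

View pics/w1.png

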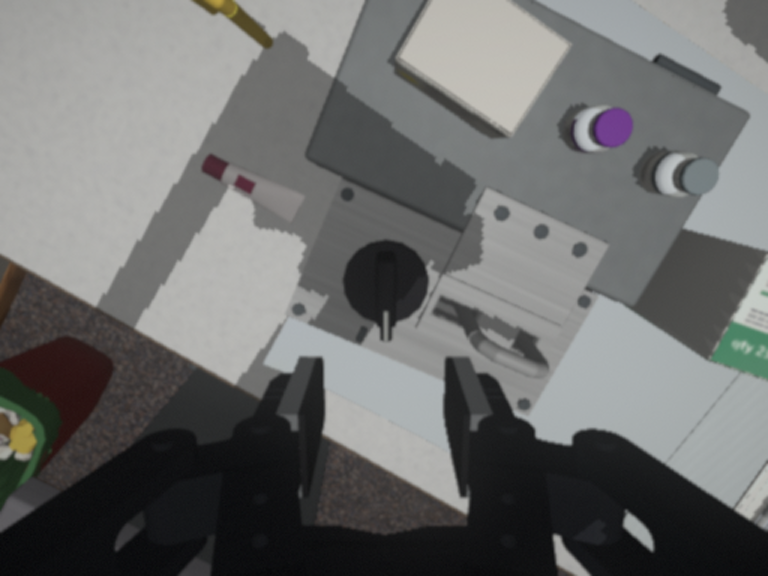

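The wrist view shows the dial at (386,281) with its nose line (387,312) to (387,340). The rib is at (361,334) and the screws at (346,195), (584,301), (524,404) and (298,309). The steel shackle's top bar is around (510,357).

```bash
python3 - <<'E'
from h import *
d=np.load('w1.npy',allow_pickle=True).item()
C=lambda c:(c+.5)/1.5-.5
meas(d,C,[(346.5,195),(584,301),(524,404),(298.5,309)],(386,281),(361,334),((387,312),(387,340)),(510,357))
print(ray(d,C(np.array((386.5,340))),106))
E
```

```text
ctr [478.3 -18.6  75. ] lock yaw 8.61 sides [np.float64(67.5), np.float64(140.4), np.float64(68.3), np.float64(140.2)]
dial meas [474.8  14.6  80. ] from ctr [473.4  14.   75. ] rib meas [442.    9.8  79. ] pred [441.7   9.2  75. ] dial from rib [473.6  14.6  79. ]
nose q deg -24.2 line [467.6   9.5 106. ] [455.4   1.7 106. ]
bar meas [483.9 -48.4 120. ] pred [483.3 -51.3  75. ]
[455.29989155   1.88799286 106.        ]
```

```bash
cat > to.py <<'E'
import sys
from h import *
from bench import r
s=r.sense(); a=list(map(float,sys.argv[1:]))
M=R.from_euler('xyz',s['tcp_rot'],degrees=True)
print('at',np.round(s['tool_pos'],1),np.round(s['tcp_rot'],1),'f',np.round(s['ft_force'],1),'delta',M.inv().apply(np.array(a[:3])-s['tool_pos']).round(1),(M.inv()*R.from_euler('xyz',[180,0,a[3]],degrees=True)).as_rotvec(degrees=True).round(1))
E
python3 to.py 473.1 14.3 84 32.7
```

```text
at [472.9  16.3 199.9] [-180.     0.    32.8] f [ 0.1  0.  -0.6] delta [ -0.8   1.9 115.9] [-0.   0.   0.1]
```

Converted, 115 mm is 0.1533, 1.9 mm is 0.0025.

Request:
hand_motion:
  steps:
    - [[0, 0, 0], [-0.0007, 0.0013, 0.0267], 36]
    - [[0, 0, 0], [-0.0011, 0.0025, 0.0667], 36]
    - [[0, 0, 0], [-0.0011, 0.0025, 0.1067], 36]
    - [[0, 0, 0], [-0.0011, 0.0025, 0.1333], 36]
    - [[0, 0, 0], [-0.0011, 0.0025, 0.1493], 36]
    - [[0, 0, 0], [-0.0011, 0.0025, 0.1533], 36]
    - [[0, 0, 0], [-0.0011, 0.0025, 0.1533], 36]
  force: 40

```text
time: 2.78
tool_pos: [473.9, 14.4, 85.9]
tcp_rot: [180.0, -0.0, 32.8]
ft_force: [-0.1, 0.8, -0.4]
finger_gap: 35.9
grip_force: 0.0
```

```bash
python3 to.py 473.1 14.3 84 32.7;  python3 - <<'E'
from h import *
from bench import optics
d=optics.snapshot('wrist')
cv2.imwrite('pics/w2.png',cv2.resize(d['pixels'],(640,480)))
E
```

```text
at [473.9  14.4  85.9] [180.   -0.   32.8] f [-0.1  0.8 -0.4] delta [-0.7 -0.4  1.9] [ 0.  -0.   0.1]
```

View pics/w2.png

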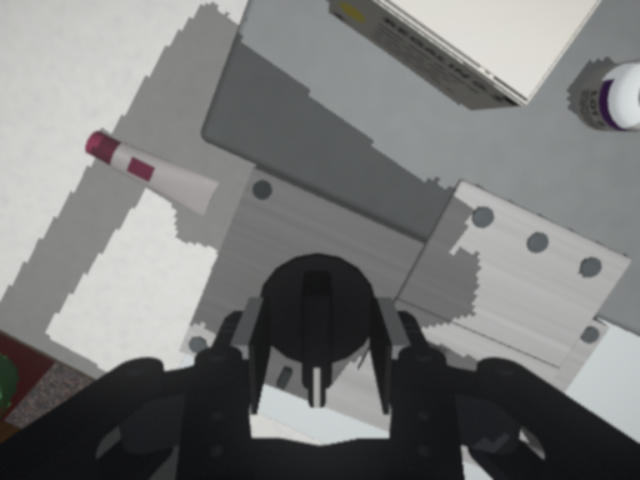

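The bar at x≈317 sits midway between the fingers (265 and 372), and the fingertips are above the disc. I'll close on it now.

Converted, 1 mm is 0.0013, -0.5 mm is -0.0007.

Request:
hand_motion:
  steps:
    - [[0, 0, 0], [-0.0007, -0.0005, 0.0013], 20]
    - [[0, 0, 0], [-0.0007, -0.0005, 0.0013], 9]
    - [[0, 0, 0], [-0.0007, -0.0005, 0.0013], 5]
    - [[0, 0, 0], [-0.0007, -0.0005, 0.0013], 5]
    - [[0, 0, 0], [-0.0007, -0.0005, 0.0013], 5]
  force: 40

```text
time: 3.45
tool_pos: [472.9, 15.0, 85.0]
tcp_rot: [-180.0, -0.0, 32.8]
ft_force: [-3.3, 3.3, 5.3]
finger_gap: 9.0
grip_force: 40.0
```

```bash
python3 to.py 473.1 14.3 84 32.7
```

```text
at [472.9  15.   85. ] [-180.    -0.    32.8] f [-3.3  3.3  5.3] delta [-0.2  0.7  1. ] [-0.  -0.   0.1]
```

Converted, 24 degrees is 0.2667.

Request:
hand_motion:
  steps:
    - [[0, 0, 0.0333], [0, 0, 0], 5]
    - [[0, 0, 0.0667], [0, 0, 0], 5]
    - [[0, 0, 0.1], [0, 0, 0], 5]
    - [[0, 0, 0.1333], [0, 0, 0], 5]
    - [[0, 0, 0.1667], [0, 0, 0], 5]
    - [[0, 0, 0.2], [0, 0, 0], 5]
    - [[0, 0, 0.2333], [0, 0, 0], 5]
    - [[0, 0, 0.2667], [0, 0, 0], 5]
  force: 40

```text
time: 4.45
tool_pos: [472.8, 15.0, 85.0]
tcp_rot: [-179.9, -0.0, 8.7]
ft_force: [-3.7, 4.7, 4.9]
finger_gap: 9.1
grip_force: 40.0
```

Request:
hand_motion:
  steps:
    - [[0, 0, 0], [0, 0, 0], 5]
    - [[0, 0, 0], [0, 0, 0], 5]

```text
time: 4.7
tool_pos: [472.8, 15.1, 84.9]
tcp_rot: [-179.9, -0.0, 8.8]
ft_force: [-3.5, 4.1, 5.5]
finger_gap: 9.3
grip_force: 40.0
```

```bash
python3 to.py 473.1 14.3 84 8.6;  python3 -c "
from bench import r; print(r.sense()['wrist_torque'])"
```

```text
at [472.8  15.1  84.9] [-179.9   -0.     8.8] f [-3.5  4.1  5.5] delta [0.2 0.8 0.9] [-0.1 -0.   0.2]
[ 0.60627286  0.57337923 -0.05901112]
```

Converted, -100 mm is -0.1333, -80 mm is -0.1067.

Request:
hand_motion:
  steps:
    - [[0, 0, 0], [0, 0, 0], 34]
    - [[0, 0, 0], [0, 0, 0], 34]
    - [[0, 0, 0], [0, 0, 0], 34]
    - [[0, 0, 0], [0, 0, -0.0133], 34]
    - [[0, 0, 0], [0, 0, -0.0533], 34]
    - [[0, 0, 0], [0, 0, -0.1067], 34]
    - [[0, 0, 0], [0, 0, -0.1333], 34]
    - [[0, 0, 0], [0, 0, -0.1333], 34]
  force: 40

```text
time: 5.7
tool_pos: [474.4, 14.2, 186.9]
tcp_rot: [179.9, -0.3, 8.7]
ft_force: [-0.3, 1.0, -1.0]
finger_gap: 34.2
grip_force: 0.0
```

```bash
python3 - <<'E'
from h import *
from bench import optics
d=optics.snapshot('wrist'); np.save('w3.npy',d,allow_pickle=True)
cv2.imwrite('pics/w3.png',cv2.resize(d['pixels'],(768,576),interpolation=cv2.INTER_CUBIC))
E
```

```text
(no output)
```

View pics/w3.png

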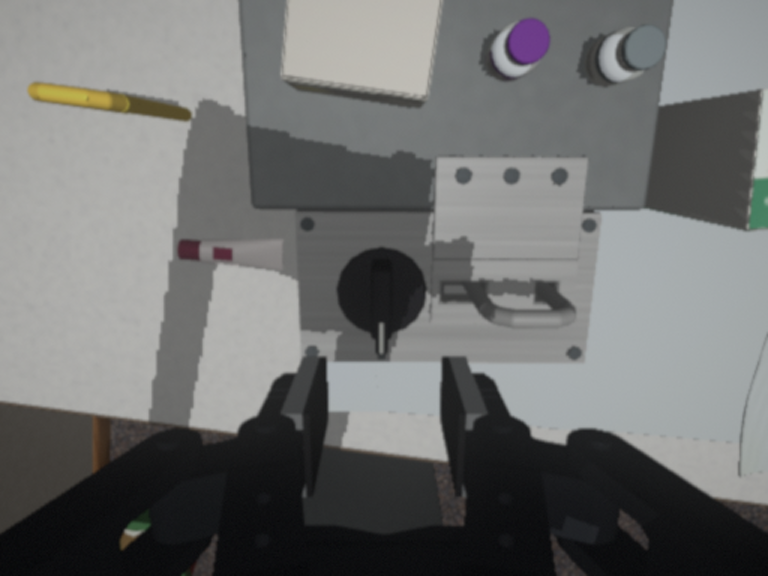

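The nose line now runs (381,322) to (381,352) and hides the rib. The shackle's top bar runs (495,318) to (572,313). I'll compute the angle and the bar position from these.

```bash
python3 - <<'E'
from h import *
d=np.load('w3.npy',allow_pickle=True).item()
C=lambda c:(c+.5)/1.5-.5
meas(d,C,[(307,223.5),(588.5,224.5),(573.5,352.5),(311.5,352.5)],(381.5,290.5),(381,350),((380.7,322),(381.2,352)),(532,316.5))
# refine white line by mask
g=d['pixels'][205:245,240:270].astype(float).mean(2)
v,u=np.nonzero((g>95)); k=[(u_+240,v_+205) for u_,v_ in zip(u,v) if abs(u_+240-254)<3]
k=np.array(k); P=np.array([ray(d,c,106)[:2] for c in k]); l=cv2.fitLine(P.astype(np.float32),cv2.DIST_L2,0,.01,.01).ravel(); print(len(k),l,np.degrees(np.arctan2(l[1],l[0])))
E
python3 to.py 483.1 -51.0 175 98.6
```

```text
ctr [478.3 -18.4  75. ] lock yaw 8.6 sides [np.float64(68.9), np.float64(140.2), np.float64(68.4), np.float64(139.9)]
dial meas [474.7  14.2  80. ] from ctr [473.4  14.3  75. ] rib meas [442.4   9.6  79. ] pred [441.7   9.5  75. ] dial from rib [474.   14.4  79. ]
nose q deg -0.9 line [466.8  13.3 106. ] [452.2  10.9 106. ]
bar meas [483.9 -50.1 120. ] pred [483.3 -51.   75. ]
81 [9.8840928e-01 1.5181270e-01 4.5519650e+02 1.1329924e+01] 8.731991
at [473.4  14.3 185.1] [ 1.8e+02 -1.0e-01  8.7e+00] f [-0.   0.5  0.1] delta [-0.4 66.  10.1] [  0.1  -0.1 -89.9]
```

The dial is open: q is within about 1° of 0. Next is the shackle, gripper turned so the fingers close along the lockbox x.

Converted, 66 mm is 0.088, 56 mm is 0.0747, -80 degrees is -0.8889.

Request:
hand_motion:
  steps:
    - [[0, 0, -0.1111], [0, 0.0107, 0], 34]
    - [[0, 0, -0.2222], [0, 0.0267, 0], 40]
    - [[0, 0, -0.3333], [0, 0.0427, 0], 40]
    - [[0, 0, -0.4444], [0, 0.0587, 0], 40]
    - [[0, 0, -0.5556], [0, 0.0747, 0], 40]
    - [[0, 0, -0.6667], [0, 0.088, 0], 40]
    - [[0, 0, -0.7778], [-0.0005, 0.088, 0], 40]
    - [[0, 0, -0.8889], [-0.0005, 0.088, 0], 40]
  force: 60

```text
time: 6.75
tool_pos: [481.5, -50.9, 182.4]
tcp_rot: [-179.8, -0.0, 89.1]
ft_force: [-0.6, 0.7, -0.4]
finger_gap: 39.9
grip_force: 0.0
```

Request:
hand_motion:
  steps:
    - [[0, 0, -0.0889], [0, 0, 0], 40]
    - [[0, 0, -0.11], [0, 0, 0], 40]
    - [[0, 0, -0.11], [0, 0, 0], 40]
    - [[0, 0, -0.11], [0, 0, 0], 40]

```text
time: 7.25
tool_pos: [482.3, -50.9, 183.9]
tcp_rot: [-180.0, -0.0, 98.5]
ft_force: [0.6, -1.1, 1.0]
finger_gap: 40.0
grip_force: 0.0
```

```bash
python3 to.py 483.2 -50.8 102 98.6
```

```text
at [482.3 -50.9 183.9] [-180.    -0.    98.5] f [ 0.6 -1.1  1. ] delta [-0.1  0.9 81.9] [-0.  -0.  -0.1]
```

Converted, 82 mm is 0.1093, 79 mm is 0.1053.

Request:
hand_motion:
  steps:
    - [[0, 0, 0], [0, 0.0007, 0.02], 40]
    - [[0, 0, 0], [-0.0001, 0.0012, 0.0467], 40]
    - [[0, 0, 0], [-0.0001, 0.0012, 0.0733], 40]
    - [[0, 0, 0], [-0.0001, 0.0012, 0.0933], 40]
    - [[0, 0, 0], [-0.0001, 0.0012, 0.1053], 40]
    - [[0, 0, 0], [-0.0001, 0.0012, 0.1093], 40]
    - [[0, 0, 0], [-0.0001, 0.0012, 0.1093], 40]
  force: 60

```text
time: 8.12
tool_pos: [483.7, -51.0, 102.6]
tcp_rot: [180.0, 0.0, 98.6]
ft_force: [0.4, 0.1, -0.8]
finger_gap: 39.5
grip_force: 0.0
```

```bash
python3 to.py 483.2 -50.8 102 98.6;  python3 - <<'E'
from h import *
from bench import optics
d=optics.snapshot('wrist')
cv2.imwrite('pics/w4.png',cv2.resize(d['pixels'],(640,480)))
E
```

```text
at [483.7 -51.  102.6] [180.    0.   98.6] f [ 0.4  0.1 -0.8] delta [ 0.2 -0.5  0.6] [0. 0. 0.]
```

View pics/w4.png

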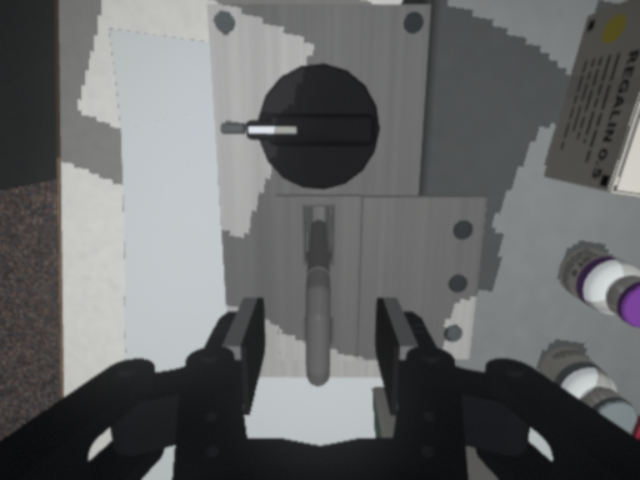

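The nose line at (272,129) points straight at the rib at (233,128). The bar at x≈318 is centred between the fingers (263 and 376), so I close on it.

Converted, -0.2 mm is -0.0003.

Request:
hand_motion:
  steps:
    - [[0, 0, 0], [0, -0.0003, 0], 20]
    - [[0, 0, 0], [0, -0.0003, 0], 9]
    - [[0, 0, 0], [0, -0.0003, 0], 4]
    - [[0, 0, 0], [0, -0.0003, 0], 4]
    - [[0, 0, 0], [0, -0.0003, 0], 4]
  force: 60

```text
time: 8.8
tool_pos: [483.6, -51.0, 102.8]
tcp_rot: [180.0, 0.0, 98.6]
ft_force: [-0.7, 0.1, 5.1]
finger_gap: 5.9
grip_force: 59.0
```

```bash
python3 to.py 483.2 -50.8 102 98.6
```

```text
at [483.6 -51.  102.8] [180.    0.   98.6] f [-0.7  0.1  5.1] delta [ 0.3 -0.4  0.8] [0. 0. 0.]
```

Request:
hand_motion:
  steps:
    - [[0, 0, 0], [0, 0, -0.0013], 4]
    - [[0, 0, 0], [0, 0, -0.004], 4]
    - [[0, 0, 0], [0, 0, -0.0067], 4]
    - [[0, 0, 0], [0, 0, -0.0067], 4]
  force: 60

```text
time: 9.3
tool_pos: [483.2, -50.9, 107.4]
tcp_rot: [180.0, 0.0, 98.6]
ft_force: [-0.8, -0.2, -1.1]
finger_gap: 5.5
grip_force: 58.5
```

Converted, -12 mm is -0.016, -10 mm is -0.0133.

Request:
hand_motion:
  steps:
    - [[0, 0, 0], [0, 0, -0.0027], 4]
    - [[0, 0, 0], [0, 0, -0.0053], 4]
    - [[0, 0, 0], [0, 0, -0.008], 4]
    - [[0, 0, 0], [0, 0, -0.0107], 4]
    - [[0, 0, 0], [0, 0, -0.0133], 4]
    - [[0, 0, 0], [0, 0, -0.016], 4]
    - [[0, 0, 0], [0, 0, -0.016], 4]
  force: 60

```text
time: 10.18
tool_pos: [483.4, -51.0, 119.6]
tcp_rot: [180.0, 0.0, 98.6]
ft_force: [-0.7, 0.2, -1.2]
finger_gap: 6.2
grip_force: 58.5
```

Converted, -47 mm is -0.0627, -40 mm is -0.0533.

Request:
hand_motion:
  steps:
    - [[0, 0, 0], [0, 0, -0.0053], 4]
    - [[0, 0, 0], [0, 0, -0.012], 4]
    - [[0, 0, 0], [0, 0, -0.02], 4]
    - [[0, 0, 0], [0, 0, -0.028], 4]
    - [[0, 0, 0], [0, 0, -0.036], 4]
    - [[0, 0, 0], [0, 0, -0.044], 4]
    - [[0, 0, 0], [0, 0, -0.0533], 4]
    - [[0, 0, 0], [0, 0, -0.0627], 4]
  force: 60

```text
time: 11.18
tool_pos: [483.2, -50.9, 166.8]
tcp_rot: [180.0, 0.0, 98.6]
ft_force: [0.8, 0.5, -2.0]
finger_gap: 6.1
grip_force: 58.5
```

Request:
hand_motion:
  steps:
    - [[0, 0, 0], [0, 0, -0.0133], 4]
    - [[0, 0, 0], [0, 0, -0.0293], 4]
    - [[0, 0, 0], [0, 0, -0.0467], 4]
    - [[0, 0, 0], [0, 0, -0.064], 4]
    - [[0, 0, 0], [0, 0, -0.08], 4]
    - [[0, 0, 0], [0, 0, -0.0933], 4]
    - [[0, 0, 0], [0, 0, -0.1013], 4]
    - [[0, 0, 0], [0, 0, -0.104], 4]
  force: 60

```text
time: 12.18
tool_pos: [483.3, -50.9, 244.6]
tcp_rot: [180.0, 0.0, 98.6]
ft_force: [0.7, -0.5, -1.2]
finger_gap: 5.7
grip_force: 58.5
```

Request:
hand_motion:
  steps:
    - [[0, 0, 0], [0, 0, 0], 4]
    - [[0, 0, 0], [0, 0, 0], 4]
    - [[0, 0, 0], [0, 0, 0], 4]
    - [[0, 0, 0], [0, 0, 0], 4]

```text
time: 12.68
tool_pos: [483.1, -50.9, 244.1]
tcp_rot: [-180.0, -0.0, 98.6]
ft_force: [0.4, 1.2, -0.7]
finger_gap: 5.5
grip_force: 58.5
```

```bash
python3 - <<'E'
from h import *
from bench import optics
d=optics.snapshot('wrist')['pixels'];e=optics.snapshot('scene')['pixels'][110:310,190:390]
cv2.imwrite('pics/w5.png',np.hstack([cv2.resize(d,(400,300)),cv2.resize(e,(300,300),interpolation=cv2.INTER_CUBIC)]))
E
```

```text
(no output)
```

View pics/w5.png

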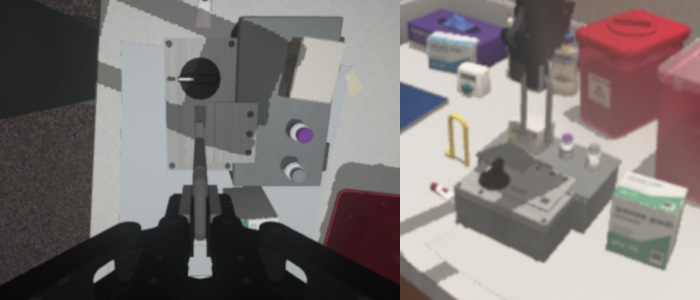

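The wrist view at (200,180) and the scene at (535,100) show the steel shackle held upright and well clear of the lock. The dial nose is still at the rib, and the bystanders are in place.

```bash
python3 -c "
from bench import workorder; print(workorder.hand_in())"
```

```text
the job is handed in; nothing more can be done
None
```

The job is handed in: the dial is in its open notch at the rib, and the steel shackle is out and held upright and still in the gripper, its feet about 9 cm above the strap by calculation.

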